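# Make up two biscuit-baking kits

### The job

Make up the two baking kits for the next class. The jam biscuit kit goes in the three-cell tray: the larger round cutter, the squat jam jar and the icing-sugar dredger; the spice finger kit goes in the two-cell tray: the rectangular cutter and the tall spice jar. Stand each thing upright on the tray floor in a cell of its own (any cell of its tray), setting it down rather than dropping it, and leave the smaller round cutter and the mixing bowl where they are.

Things in the scene. Friction and masses are not known exactly. Their poses are not given: they have to be found in the camera images.
- round_cutter_center (a point): the larger round biscuit cutter: blade ring 60 mm across, 72 mm high in all. Steel blade (28 mm deep) below, and above it a black moulded grip bar carried on two steel straps; the bar lies along this point's y axis, is 58 mm long, 18 mm wide (along x) and 20 mm high, its centre 26 mm above this point. It stands upright on the counter at the start; this point is its centre, half-way up, z up. 
- finger_cutter_center (a point): the rectangular cutter for finger biscuits: blade 40 mm (x) by 70 mm (y), 72 mm high in all; it sits in a cell most freely with its long side across the tray. Steel blade (28 mm deep) below, and above it a black moulded grip bar carried on two steel straps; the bar lies along this point's y axis, is 70 mm long, 18 mm wide (along x) and 20 mm high, its centre 26 mm above this point. It stands upright on the counter at the start; this point is its centre, half-way up, z up. 
- jam_jar_center (a point): the squat jam jar: dark red jam in glass, pale label, flat gold lid; 60 mm in diameter up to 50 mm high, lid 57 mm in diameter, 72 mm high. It stands upright on the counter at the start; this point is its centre, half-way up, z up. 
- spice_jar_center (a point): the tall slim spice jar: brown contents, pale label, black lid; 44 mm in diameter up to 66 mm high, lid 40 mm in diameter, 90 mm high. It stands upright on the counter at the start; this point is its centre, half-way up, z up. 
- dredger_center (a point): the icing-sugar dredger: plain steel beaker with a pierced, domed steel lid; 56 mm in diameter up to 64 mm high, lid rim 59 mm in diameter from 64 to 73 mm high, 88 mm high at the top of the dome. It stands upright on the counter at the start; this point is its centre, half-way up, z up. 
- tray3: the cardboard kit tray with three cells in a row along its x axis, 264 mm (x) by 110 mm (y), fixed to the counter. Walls and partitions are 3 mm thick and stand 20 mm above the counter, the floor is 3 mm thick. Each cell is 84 mm (x) by 104 mm (y) inside; the cell centres lie at x = -87, 0 and +87 mm. Origin: centre of the underside
- tray2: the shorter cardboard kit tray with two cells in a row along its x axis, 177 mm (x) by 110 mm (y), fixed to the counter. Walls, floor and cells as in the three-cell tray; the cell centres lie at x = -43.5 and +43.5 mm. Origin: centre of the underside
- small_cutter_center (a point): bystander: the smaller round biscuit cutter, of the same make: blade ring 40 mm across, 60 mm high in all, grip bar 38 mm long. It stands among the stock and belongs to neither kit; this point is its centre, half-way up
- bowl: bystander: small steel mixing bowl, 150 mm across the rim, 65 mm high, standing on the counter beyond the stock; origin: centre of its underside
There are look-alikes about, which are no part of the job. What is shaped like the part that bears jam_jar_center but green is not meant.

How it is judged:
At the end, for the whole second after the job is handed in: Each kit item stands alone in a cell of its own tray (three-cell: large round cutter, jam jar, dredger; two-cell: rectangular cutter, spice jar), upright within 0.12 rad, on the tray floor within 6 mm, at most 26 mm along and 36 mm across from the cell centre, released, at rest (((x of round_cutter_center in the frame of tray3 between -0.113 and -0.061 m and x of jam_jar_center in the frame of tray3 between -0.026 and 0.026 m and x of dredger_center in the frame of tray3 between 0.061 and 0.113 m) or (x of round_cutter_center in the frame of tray3 between -0.113 and -0.061 m and x of jam_jar_center in the frame of tray3 between 0.061 and 0.113 m and x of dredger_center in the frame of tray3 between -0.026 and 0.026 m) or (x of round_cutter_center in the frame of tray3 between -0.026 and 0.026 m and x of jam_jar_center in the frame of tray3 between -0.113 and -0.061 m and x of dredger_center in the frame of tray3 between 0.061 and 0.113 m) or (x of round_cutter_center in the frame of tray3 between -0.026 and 0.026 m and x of jam_jar_center in the frame of tray3 between 0.061 and 0.113 m and x of dredger_center in the frame of tray3 between -0.113 and -0.061 m) or (x of round_cutter_center in the frame of tray3 between 0.061 and 0.113 m and x of jam_jar_center in the frame of tray3 between -0.113 and -0.061 m and x of dredger_center in the frame of tray3 between -0.026 and 0.026 m) or (x of round_cutter_center in the frame of tray3 between 0.061 and 0.113 m and x of jam_jar_center in the frame of tray3 between -0.026 and 0.026 m and x of dredger_center in the frame of tray3 between -0.113 and -0.061 m)) and y of round_cutter_center in the frame of tray3 between -0.036 and 0.036 m and z of round_cutter_center in the frame of tray3 between 0.033 and 0.045 m and angle between each of round_cutter_center, jam_jar_center, dredger_center, finger_cutter_center, spice_jar_center's own z axis and vertical below 0.12 rad and linear speed of each of round_cutter, jam_jar, dredger, finger_cutter, spice_jar below 0.02 m/s and y of jam_jar_center in the frame of tray3 between -0.036 and 0.036 m and z of jam_jar_center in the frame of tray3 between 0.033 and 0.045 m and y of dredger_center in the frame of tray3 between -0.036 and 0.036 m and z of dredger_center in the frame of tray3 between 0.041 and 0.053 m and ((x of finger_cutter_center in the frame of tray2 between -0.0695 and -0.0175 m and x of spice_jar_center in the frame of tray2 between 0.0175 and 0.0695 m) or (x of finger_cutter_center in the frame of tray2 between 0.0175 and 0.0695 m and x of spice_jar_center in the frame of tray2 between -0.0695 and -0.0175 m)) and y of finger_cutter_center in the frame of tray2 between -0.036 and 0.036 m and z of finger_cutter_center in the frame of tray2 between 0.033 and 0.045 m and y of spice_jar_center in the frame of tray2 between -0.036 and 0.036 m and z of spice_jar_center in the frame of tray2 between 0.042 and 0.054 m); the robot touches nothing.
It fails at once if a kit item is dropped: it moves faster than 0.55 m/s while no finger touches it (a fall of about 15 mm) ((contact force between the fingers and round_cutter below 0.05 N and linear speed of round_cutter above 0.55 m/s) or (contact force between the fingers and finger_cutter below 0.05 N and linear speed of finger_cutter above 0.55 m/s) or (contact force between the fingers and jam_jar below 0.05 N and linear speed of jam_jar above 0.55 m/s) or (contact force between the fingers and spice_jar below 0.05 N and linear speed of spice_jar above 0.55 m/s) or (contact force between the fingers and dredger below 0.05 N and linear speed of dredger above 0.55 m/s)).
It fails at once if the smaller round cutter is moved by more than 20 mm (distance of small_cutter_center from where it was at the start of the episode above 0.02 m).
It fails at once if the mixing bowl is moved by more than 20 mm (distance of bowl from where it was at the start of the episode above 0.02 m).
It also fails if it takes over 112 s, if anything falls off the work surface, if the arm or the gripper's body presses on something with over 40 N, if the wrist force passes 120 N, or if a joint passes its speed limit or range.

### The arm

A 7-joint arm with a two-finger parallel gripper is mounted at the origin on the work surface. World frame = base frame: x ahead of the robot, y to its left, z up, the work surface at z = 0. Lengths are in m, angles in rad, forces in N, time in s.
With the tool pointing down it reaches from about 0.4 to 0.85 m from the base axis. Payload 4.5 kg.
Tool frame: the origin (TCP) lies on the centre line of the jaws, within the pads' length; the fingertips stand 11 mm ahead of it and the grasp point (between the pads) lies 8 mm behind it (robot.nose_length is the distance from the TCP to the fingertips, in m); z points along the fingers, y is the line along which they close (so a half turn about z gives the same grasp; the last joint's range is limited). The gripper opens to 85 mm and grips with 20 to 120 N. Pads are 22 mm wide; open, the fingers measure 114 mm over their backs; the gripper's body (76 mm by 85 mm) begins 54 mm behind the grasp point. The pads swing forward as they close: fully open they stand 13 mm farther back than shut.
Start: joints at [1.384, 0.689, -0.195, 1.565, 0.157, 0.902, -0.215], TCP at [0.137, -0.61, 0.242] pointing down, gripper open.
Joint ranges: [-3.01, 3.01], [-0.46, 2.08], [-1.47, 1.51], [0.13, 2.56], [-1, 4.14], [0.04, 2.09], [-2.66, 2.66]. Speed limits (rad/s): [2.57, 2.57, 3.14, 3.14, 3.14, 3.14, 3.14].

### API

Orientations are given as a rotation vector (axis times angle).
In Python, from rig import robot gives the robot as it stands.
- The arm moves only by the tool step_arm, never from a script. Its argument "moves" is a list of rows, each an object of numbers: "tx", "ty", "tz": the shift along the tool's x, y, z normalised to -1 to 1, where 1 is 0.5 m; "wx", "wy", "wz": the turn, a rotation vector about the tool's x, y, z normalised to -1 to 1, where 1 is 90 degrees; "grip": the closure, from -1 (fully open) to 1 (shut). A call has 1 to 12 rows; each row shifts and turns the commanded pose from where the row before left it, along the tool's axes as they then stand; what a row does not reach is not made up. A row lasts 1/8 s, in which the tool goes at most 62.5 mm and 10.7 degrees, less where a joint would pass 70% of its speed; a pose out of reach is approached as far as the arm can. A call with a number of a shift or a turn outside -1 to 1 is refused whole. A call with a gripper value outside its range is refused whole. The fingers move at their own pace and stop on an object; "grip_force" is the grip in N (left out, the last holds). Time passes only in rows, so rows that do not move let the fingers close. It gives the time, the measured TCP pose, the force, the opening and the grip force at its end, in the units of the state.
- robot.get_obs(): the state, without advancing time (a new reading comes with each control period).
- robot.camera(name): name is "scene" or "side" or "wrist"; returns a dict with "pixels" (480x640x3 uint8, red, green, blue), "fx", "fy", "cx", "cy" (pixels), "rvec" (rotation vector, rad) and "tvec" (3), from world to camera coordinates, as OpenCV has them; the wrist camera has in their place "tool_from_camera" (4x4, takes a point from camera to tool coordinates, whose origin is the TCP and whose axes are the flange's). Camera axes: x right, y down, z forward; pixel columns grow to the right and rows downward; lengths in m; the calibration is good to about 2 mm. A picture is of the moment at which its call begins: read the wrist's pose just before it. There is no depth.
- robot.close_job(): hands the job in; it is judged then, once.
The state is a dict: "t": time; "joints": joint angles; "dq": joint speeds; "tau": joint torques, N m; "tcp_pos": TCP position; "orientation": TCP orientation; "wrist_force": force on the tool from outside, world axes, zero at the start; "ft_torque": the same for the moment, N m; "finger_gap": opening from 0.0 (shut) to 1.0 (fully open); "finger_force": force on a finger pad.
Only numpy, scipy, OpenCV 4.12 (cv2) and the standard library are available. Lean on these libraries where they do the work, as an engineer would, in place of code of your own. Each camera call takes 0.05 s, during which the arm holds its last target. There are 200 camera calls.

## Working session

There is one attempt and no reset: what is moved stays moved. The work goes in short steps, Python scripts to look and compute and a tool call to move; the robot and the scene stay as the last step left them, time stands still between calls to the robot, and variables do not carry over. Pictures are saved under pics/ and viewed, at most 14 in all, crops included, and the job is handed in when it is done.

Besides the shell and the picture viewer there is one more tool, called by a JSON object that holds its "fn" and its "kwargs", one argument or row to a line. step_arm: Moves the arm, as the interface text tells. Scaled input: -1 to 1 covers 0.5 m each way for a shift and 90 degrees each way for a turn. Its arguments: {"type":"object","properties":{"moves":{"type":"array","items":{"type":"object","properties":{"tx":{"type":"number"},"ty":{"type":"number"},"tz":{"type":"number"},"wx":{"type":"number"},"wy":{"type":"number"},"wz":{"type":"number"},"grip":{"type":"number"}}}},"grip_force":{"type":"number"}},"required":["moves"]}

```bash
mkdir -p pics; python3 - <<'E'
from rig import robot
import cv2
o=robot.get_obs();print({k:o[k] for k in('t','tcp_pos','orientation','finger_gap','finger_force')})
for n in('scene','side'):
    c=robot.camera(n);cv2.imwrite(f'pics/{n}0.png',c['pixels'][...,::-1]);print(n,c['fx'],c['cx'],c['cy'],c['rvec'],c['tvec'])
c=robot.camera('wrist');cv2.imwrite('pics/wrist0.png',c['pixels'][...,::-1]);print(c['tool_from_camera'],c['fx'])
E
```

```text
{'t': 0.0, 'tcp_pos': array([ 0.13670462, -0.60920197,  0.24147141]), 'orientation': array([-3.12062419e+00, -3.46058567e-01,  4.85006079e-04]), 'finger_gap': 0.998220681574083, 'finger_force': 0.0}
scene 506.3683293111487 318.5323418820761 236.31802726897644 [ 1.5664561   2.20583994 -0.67108661] [ 0.19269235 -0.4278521   1.34834288]
side 462.505461964605 321.88238007241546 239.82757342835276 [ 2.31502036 -0.1171726   0.05522371] [-0.6286161   0.06321159  1.02600408]
[[ 4.00598348e-04 -9.54502095e-01 -2.98203941e-01  7.59012714e-02]
 [ 9.99999883e-01  4.63029765e-04 -1.38712385e-04 -6.27751024e-04]
 [ 2.70478563e-04 -2.98203851e-01  9.54502169e-01 -1.32146099e-01]
 [ 0.00000000e+00  0.00000000e+00  0.00000000e+00  1.00000000e+00]] 339.44805475772756
```

View pics/scene0.png

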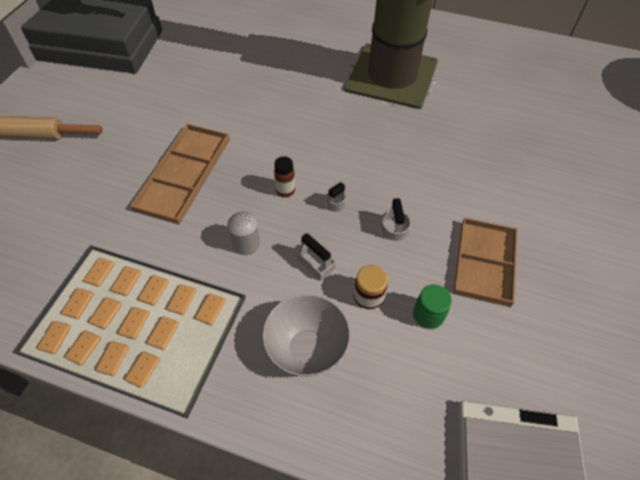

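View pics/side0.png

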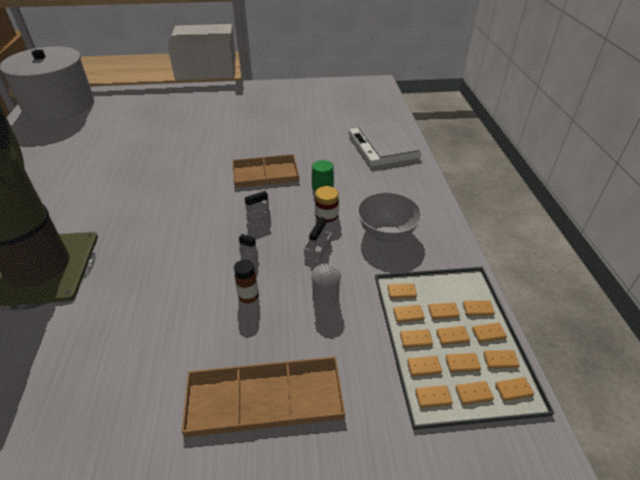

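The scene view shows tray3 at about (180,172), tray2 at (487,261), the spice jar at (285,177), the dredger at (244,232), the finger cutter at (318,255), the round cutter at (397,218) and the jam jar at (371,286). The small cutter at (337,197), the bowl at (306,335) and a green look-alike at (432,306) are to be left alone. The side view shows the same layout.

```bash
cat > h.py <<'E'
import numpy as np,cv2
from scipy.spatial.transform import Rotation as R
def rays(c,px,obs=None):
    px=np.atleast_2d(np.float64(px))
    d=np.c_[(px[:,0]-c['cx'])/c['fx'],(px[:,1]-c['cy'])/c['fy'],np.ones(len(px))]
    if 'rvec' in c:
        M=R.from_rotvec(np.ravel(c['rvec'])).as_matrix();return -M.T@np.ravel(c['tvec']),d@M
    T=np.asarray(c['tool_from_camera']);W=R.from_rotvec(obs['orientation']).as_matrix()
    return obs['tcp_pos']+W@T[:3,3],d@(W@T[:3,:3]).T
def plane(c,px,z,obs=None):
    o,d=rays(c,px,obs);return o+d*((z-o[2])/d[:,2])[:,None]
def project(c,P,obs=None):
    P=np.atleast_2d(P)
    if 'rvec' in c: M=R.from_rotvec(np.ravel(c['rvec'])).as_matrix();p=P@M.T+np.ravel(c['tvec'])
    else:
        T=np.asarray(c['tool_from_camera']);W=R.from_rotvec(obs['orientation']).as_matrix()
        p=((P-obs['tcp_pos'])@W-T[:3,3])@T[:3,:3]
    return np.c_[p[:,0]/p[:,2]*c['fx']+c['cx'],p[:,1]/p[:,2]*c['fy']+c['cy']]
def blob(im,mask,roi):
    x0,y0,x1,y1=roi;m=np.zeros(mask.shape,np.uint8);m[y0:y1,x0:x1]=mask[y0:y1,x0:x1]
    cs,_=cv2.findContours(m,cv2.RETR_EXTERNAL,cv2.CHAIN_APPROX_NONE)
    return max(cs,key=cv2.contourArea)
E
cat > m.py <<'E'
from rig import robot
from h import *
rois={'scene':dict(round=(380,195,412,228),finger=(298,230,332,264),small=(325,180,348,198),spice=(270,152,298,175),tray3=(125,120,235,225),tray2=(448,212,525,308),jam=(352,260,392,292)),
'side':dict(round=(240,188,272,206),finger=(305,217,330,245),small=(236,232,258,247),spice=(232,258,258,282),tray3=(180,350,350,440),tray2=(225,150,305,193),jam=(310,184,342,206))}
zz=dict(round=.062,finger=.062,small=.05,spice=.08,tray3=.02,tray2=.02,jam=.066)
for n in rois:
    c=robot.camera(n);im=c['pixels'];hsv=cv2.cvtColor(im,cv2.COLOR_RGB2HSV)
    dark=(im.max(2)<50).astype(np.uint8);
    org=cv2.inRange(hsv,(3,80,50),(25,255,255))
    for k,r in rois[n].items():
        b=blob(im,org if k[:4]=='tray' or k=='jam' else dark,r)
        if k[:4]=='tray':
            q=cv2.convexHull(b);e=.01
            while len(a:=cv2.approxPolyDP(q,e*cv2.arcLength(q,True),True))>4:e+=.005
            P=plane(c,a[:,0],zz[k])
            print(n,k,P[:,:2].round(3).tolist(),'ctr',P.mean(0)[:2].round(3),'sides',np.linalg.norm(P-np.roll(P,1,0),axis=1).round(3))
        else:
            P=plane(c,b[:,0],zz[k])[:,:2].astype(np.float32)
            (x,y),(w,h),t=cv2.minAreaRect(P);box=cv2.boxPoints(((x,y),(w,h),t));e=box[1]-box[0] if np.linalg.norm(box[1]-box[0])>np.linalg.norm(box[2]-box[1]) else box[2]-box[1]
            print(n,k,round(x,3),round(y,3),'size',round(w,3),round(h,3),'long dir deg',np.degrees(np.arctan2(e[1],e[0])).round(1))
    for k,p in (dict(dredger=(242,219),bowl=(307,333)) if n=='scene' else dict(dredger=(326,272),bowl=(389,212))).items():
        print(n,k,plane(c,p,.08 if k=='dredger' else .06).round(3))
E
python3 m.py
```

```text
scene round 0.483 0.131 size 0.061 0.02 long dir deg 21.9
scene finger 0.62 0.002 size 0.068 0.02 long dir deg 63.1
scene small 0.464 -0.005 size 0.022 0.041 long dir deg -30.2
scene spice 0.462 -0.124 size 0.048 0.034 long dir deg 20.8
scene tray3 [[0.363, -0.304], [0.632, -0.29], [0.632, -0.4], [0.366, -0.412]] ctr [ 0.498 -0.352] sides [0.108 0.269 0.11  0.266]
scene tray2 [[0.422, 0.263], [0.414, 0.37], [0.595, 0.38], [0.602, 0.275]] ctr [0.508 0.322] sides [0.181 0.107 0.181 0.104]
scene jam 0.651 0.122 size 0.054 0.058 long dir deg -70.6
scene dredger [[ 0.617 -0.148  0.08 ]]
scene bowl [[0.789 0.047 0.06 ]]
side round 0.485 0.126 size 0.059 0.031 long dir deg 24.6
side finger 0.626 0.0 size 0.079 0.032 long dir deg 71.9
side small 0.464 -0.009 size 0.036 0.036 long dir deg 84.3
side spice 0.466 -0.129 size 0.039 0.061 long dir deg -88.0
side tray3 [[0.624, -0.305], [0.621, -0.422], [0.369, -0.424], [0.365, -0.307]] ctr [ 0.495 -0.364] sides [0.26  0.117 0.252 0.117]
side tray2 [[0.587, 0.375], [0.59, 0.246], [0.426, 0.235], [0.416, 0.365]] ctr [0.505 0.305] sides [0.171 0.129 0.164 0.131]
side jam 0.653 0.116 size 0.076 0.054 long dir deg 82.8
side dredger [[ 0.625 -0.149  0.08 ]]
side bowl [[0.794 0.045 0.06 ]]
```

```bash
cat >> h.py <<'E'
def go(obs,target,yaw=None):
    W=R.from_rotvec(obs['orientation']).as_matrix()
    y0=np.degrees(np.arctan2(W[1,0],W[0,0]));s=W.T@(np.array(target)-obs['tcp_pos'])/.5
    n=int(np.ceil(np.linalg.norm(s)/.115))
    tilt=np.degrees(np.arccos(-W[2,2]))
    print('t',round(obs['t'],2),'tcp',obs['tcp_pos'].round(4),'yaw',y0.round(1),'tilt',tilt.round(2),'gap',round(obs['finger_gap'],3))
    print('total',s.round(3),'n',n,'per row',(s/n).round(4))
    if yaw is not None:
        d=-(yaw-y0)/90;m=max(1,int(np.ceil(abs(d)/.11)));print('wz total',round(d,3),'rows',m,'each',round(d/m,4))
E
python3 - <<'E'
from rig import robot
from h import *
go(robot.get_obs(),[.617,-.148,.21],3)
E
```

```text
t 0.25 tcp [ 0.1368 -0.6096  0.2419] yaw 12.7 tilt 0.05 gap 1.003
total [ 1.139 -0.69   0.064] n 12 per row [ 0.0949 -0.0575  0.0054]
wz total 0.107 rows 1 each 0.1073
```

{"fn": "step_arm", "kwargs": {
  "moves": [
    {"tx": 0.095,"ty": -0.0575,"tz": 0.0054},
    {"tx": 0.095,"ty": -0.0575,"tz": 0.0054},
    {"tx": 0.095,"ty": -0.0575,"tz": 0.0054},
    {"tx": 0.095,"ty": -0.0575,"tz": 0.0054},
    {"tx": 0.095,"ty": -0.0575,"tz": 0.0054},
    {"tx": 0.095,"ty": -0.0575,"tz": 0.0054},
    {"tx": 0.095,"ty": -0.0575,"tz": 0.0054},
    {"tx": 0.095,"ty": -0.0575,"tz": 0.0054},
    {"tx": 0.095,"ty": -0.0575,"tz": 0.0054},
    {"tx": 0.095,"ty": -0.0575,"tz": 0.0054},
    {"tx": 0.095,"ty": -0.0575,"tz": 0.0054},
    {"tx": 0.095,"ty": -0.0575,"tz": 0.0054,"wz": 0.107}
  ]
}}

```text
validation failed for argument at $.mo...
```

```bash
python3 - <<'E'
from rig import robot
from h import *
o=robot.get_obs();c=robot.camera('wrist');cv2.imwrite('pics/w1.png',c['pixels'][...,::-1])
go(o,[.617,-.148,.038],3)
print(project(c,[[.617,-.148,.088],[.617,-.148,.068]],o).round(0))
E
```

```text
t 0.25 tcp [ 0.1368 -0.6096  0.2419] yaw 12.7 tilt 0.05 gap 1.003
total [ 1.139 -0.69   0.408] n 13 per row [ 0.0876 -0.0531  0.0314]
wz total 0.107 rows 1 each 0.1073
[[ -610. -1261.]
 [ -488. -1077.]]
```

View pics/w1.png

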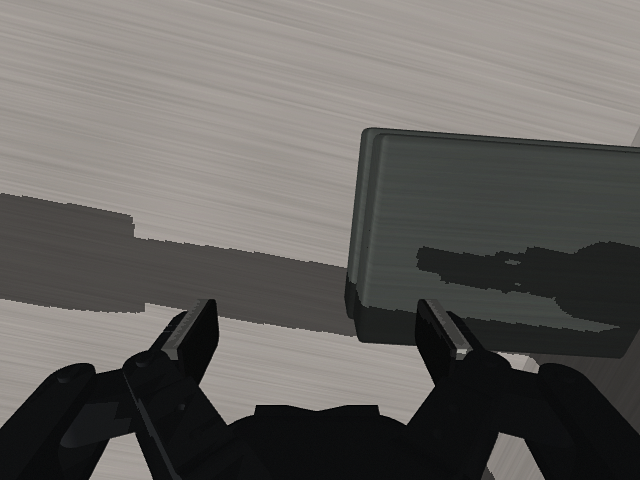

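The move was refused, so the arm is still at its start. The picture only shows the open jaws and the dark box. I'll retry with every field filled in.

{"fn": "step_arm", "kwargs": {
  "moves": [
    {"tx": 0.095,"ty": -0.0575,"tz": 0.0054,"wx": 0,"wy": 0,"wz": 0,"grip": -1}
  ]
}}

```text
t: 0.42
tcp_pos: [0.1728, -0.5743, 0.2394]
orientation: [3.121, 0.332, -0.004]
wrist_force: [1.7, 0.9, -1.0]
finger_gap: 0.999
finger_force: 0.0
```

{"fn": "step_arm", "kwargs": {
  "moves": [
    {"tx": 0.095,"ty": -0.0575,"tz": 0.0054,"wx": 0,"wy": 0,"wz": 0,"grip": -1},
    {"tx": 0.095,"ty": -0.0575,"tz": 0.0054,"wx": 0,"wy": 0,"wz": 0,"grip": -1},
    {"tx": 0.095,"ty": -0.0575,"tz": 0.0054,"wx": 0,"wy": 0,"wz": 0,"grip": -1},
    {"tx": 0.095,"ty": -0.0575,"tz": 0.0054,"wx": 0,"wy": 0,"wz": 0,"grip": -1},
    {"tx": 0.095,"ty": -0.0575,"tz": 0.0054,"wx": 0,"wy": 0,"wz": 0,"grip": -1},
    {"tx": 0.095,"ty": -0.0575,"tz": 0.0054,"wx": 0,"wy": 0,"wz": 0,"grip": -1},
    {"tx": 0.095,"ty": -0.0575,"tz": 0.0054,"wx": 0,"wy": 0,"wz": 0,"grip": -1},
    {"tx": 0.095,"ty": -0.0575,"tz": 0.0054,"wx": 0,"wy": 0,"wz": 0,"grip": -1},
    {"tx": 0.095,"ty": -0.0575,"tz": 0.0054,"wx": 0,"wy": 0,"wz": 0,"grip": -1},
    {"tx": 0.095,"ty": -0.0575,"tz": 0.0054,"wx": 0,"wy": 0,"wz": 0,"grip": -1},
    {"tx": 0.095,"ty": -0.0575,"tz": 0.0054,"wx": 0,"wy": 0,"wz": 0.107,"grip": -1},
    {"tx": 0,"ty": 0,"tz": 0,"wx": 0,"wy": 0,"wz": 0,"grip": -1}
  ]
}}

```text
t: 1.92
tcp_pos: [0.6211, -0.1412, 0.2094]
orientation: [-3.136, -0.096, -0.005]
wrist_force: [-0.8, 0.1, 0.5]
finger_gap: 0.998
finger_force: 0.0
```

```bash
python3 - <<'E'
from rig import robot
from h import *
o=robot.get_obs();c=robot.camera('wrist');cv2.imwrite('pics/w2.png',c['pixels'][...,::-1])
go(o,[.617,-.148,.038],3)
print(project(c,[[.617,-.148,.088],[.617,-.148,.068]],o).round(0))
E
```

```text
t 1.93 tcp [ 0.6211 -0.1412  0.2094] yaw 3.5 tilt 0.29 gap 0.998
total [-0.01   0.015  0.343] n 3 per row [-0.0034  0.0048  0.1142]
wz total 0.006 rows 1 each 0.0058
[[326. 240.]
 [326. 233.]]
```

View pics/w2.png

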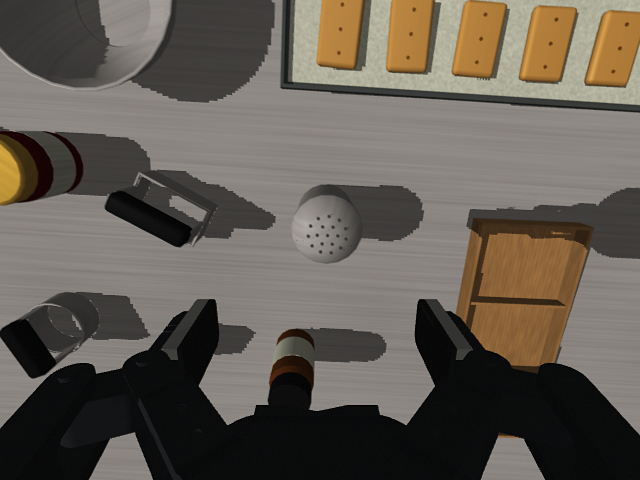

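The view shows the dredger's dome at (327,229). That puts it at about x=0.621, y=-0.148. The way down on both sides is clear.

{"fn": "step_arm", "kwargs": {
  "moves": [
    {"tx": 0,"ty": 0.014,"tz": 0.08,"wx": 0,"wy": 0,"wz": 0,"grip": -1},
    {"tx": 0,"ty": 0,"tz": 0.1,"wx": 0,"wy": 0,"wz": 0,"grip": -1},
    {"tx": 0,"ty": 0,"tz": 0.1,"wx": 0,"wy": 0,"wz": 0,"grip": -1},
    {"tx": 0,"ty": 0,"tz": 0.058,"wx": 0,"wy": 0,"wz": 0,"grip": -1},
    {"tx": 0,"ty": 0,"tz": 0,"wx": 0,"wy": 0,"wz": 0,"grip": 1},
    {"tx": 0,"ty": 0,"tz": 0,"wx": 0,"wy": 0,"wz": 0,"grip": 1},
    {"tx": 0,"ty": 0,"tz": 0,"wx": 0,"wy": 0,"wz": 0,"grip": 1},
    {"tx": 0,"ty": 0,"tz": 0,"wx": 0,"wy": 0,"wz": 0,"grip": 1},
    {"tx": 0,"ty": 0,"tz": 0,"wx": 0,"wy": 0,"wz": 0,"grip": 1},
    {"tx": 0,"ty": 0,"tz": 0,"wx": 0,"wy": 0,"wz": 0,"grip": 1}
  ],
  "grip_force": 50
}}

```text
t: 3.22
tcp_pos: [0.6184, -0.1556, 0.0416]
orientation: [3.14, 0.083, 0.002]
wrist_force: [-0.6, -0.0, 3.0]
finger_gap: 0.674
finger_force: 53.0
```

```bash
python3 - <<'E'
from rig import robot
from h import *
o=robot.get_obs();go(o,[.585,-.348,.16],3);print(o['finger_force'],o['wrist_force'])
E
```

```text
t 3.23 tcp [ 0.6184 -0.1556  0.0416] yaw 3.0 tilt 0.08 gap 0.674
total [-0.087  0.381 -0.237] n 4 per row [-0.0217  0.0952 -0.0592]
wz total 0.0 rows 1 each 0.0003
52.95221849286463 [-0.58957565 -0.03247104  3.0223023 ]
```

{"fn": "step_arm", "kwargs": {
  "moves": [
    {"tx": 0,"ty": 0,"tz": -0.06,"wx": 0,"wy": 0,"wz": 0,"grip": 1},
    {"tx": 0,"ty": 0.02,"tz": -0.06,"wx": 0,"wy": 0,"wz": 0,"grip": 1},
    {"tx": -0.022,"ty": 0.09,"tz": 0,"wx": 0,"wy": 0,"wz": 0,"grip": 1},
    {"tx": -0.022,"ty": 0.09,"tz": 0,"wx": 0,"wy": 0,"wz": 0,"grip": 1},
    {"tx": -0.022,"ty": 0.09,"tz": 0,"wx": 0,"wy": 0,"wz": 0,"grip": 1},
    {"tx": -0.021,"ty": 0.09,"tz": 0,"wx": 0,"wy": 0,"wz": 0,"grip": 1},
    {"tx": 0,"ty": 0,"tz": 0,"wx": 0,"wy": 0,"wz": 0,"grip": 1},
    {"tx": 0,"ty": 0,"tz": 0,"wx": 0,"wy": 0,"wz": 0,"grip": 1}
  ]
}}

```text
t: 4.22
tcp_pos: [0.5843, -0.3467, 0.1005]
orientation: [-3.139, -0.083, 0.001]
wrist_force: [-0.5, 0.5, -1.8]
finger_gap: 0.665
finger_force: 54.0
```

```bash
python3 - <<'E'
from rig import robot
from h import *
o=robot.get_obs();go(o,[.585,-.350,.045],3);print(o['finger_force'],o['wrist_force'])
c=robot.camera('wrist');im=c['pixels'].copy()
a=np.radians(3);T=lambda x,y:[.498+x*np.cos(a)-y*np.sin(a),-.354+x*np.sin(a)+y*np.cos(a),.02]
for p in project(c,[T(x,y) for x in(-.132,-.0435,.0435,.132) for y in(-.055,.055)],o): cv2.drawMarker(im,tuple(int(v) for v in p.clip(-999,999)),(0,255,0),0,14,2)
cv2.imwrite('pics/w3.png',im[...,::-1])
E
```

```text
t 4.22 tcp [ 0.5843 -0.3467  0.1005] yaw 3.0 tilt 0.08 gap 0.665
total [0.001 0.007 0.111] n 1 per row [0.0012 0.0069 0.1109]
wz total 0.0 rows 1 each 0.0001
54.026617456111126 [-0.51324959  0.52306711 -1.763964  ]
```

View pics/w3.png

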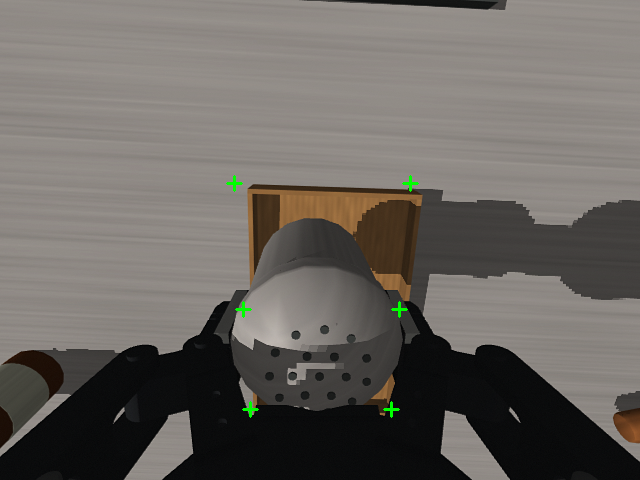

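The dredger hangs level over the far cell. The tray rim corners at (249,187) and (421,193) put the tray about 8 mm further to -y than assumed, so tray3 sits at about (0.494,-0.358) with yaw 1°. I'll correct for that and lower.

{"fn": "step_arm", "kwargs": {
  "moves": [
    {"tx": -0.007,"ty": 0.021,"tz": 0.04,"wx": 0,"wy": 0,"wz": 0.02,"grip": 1},
    {"tx": 0,"ty": 0,"tz": 0.04,"wx": 0,"wy": 0,"wz": 0,"grip": 1},
    {"tx": 0,"ty": 0,"tz": 0.02,"wx": 0,"wy": 0,"wz": 0,"grip": 1},
    {"tx": 0,"ty": 0,"tz": 0.008,"wx": 0,"wy": 0,"wz": 0,"grip": 1},
    {"tx": 0,"ty": 0,"tz": 0.004,"wx": 0,"wy": 0,"wz": 0,"grip": 1},
    {"tx": 0,"ty": 0,"tz": 0,"wx": 0,"wy": 0,"wz": 0,"grip": 1},
    {"tx": 0,"ty": 0,"tz": 0,"wx": 0,"wy": 0,"wz": 0,"grip": 1}
  ]
}}

```text
t: 5.15
tcp_pos: [0.5819, -0.3583, 0.0455]
orientation: [3.141, 0.033, 0.001]
wrist_force: [0.2, -0.4, -1.0]
finger_gap: 0.669
finger_force: 54.0
```

{"fn": "step_arm", "kwargs": {
  "moves": [
    {"tx": 0,"ty": 0,"tz": 0.002,"wx": 0,"wy": 0,"wz": 0,"grip": 1},
    {"tx": 0,"ty": 0,"tz": 0,"wx": 0,"wy": 0,"wz": 0,"grip": 1},
    {"tx": 0,"ty": 0,"tz": 0,"wx": 0,"wy": 0,"wz": 0,"grip": 1}
  ]
}}

```text
t: 5.52
tcp_pos: [0.582, -0.3583, 0.0447]
orientation: [3.141, 0.033, 0.002]
wrist_force: [-0.9, 0.4, 4.9]
finger_gap: 0.667
finger_force: 53.9
```

{"fn": "step_arm", "kwargs": {
  "moves": [
    {"tx": 0,"ty": 0,"tz": 0,"wx": 0,"wy": 0,"wz": 0,"grip": -0.2},
    {"tx": 0,"ty": 0,"tz": 0,"wx": 0,"wy": 0,"wz": 0,"grip": -1},
    {"tx": 0,"ty": 0,"tz": 0,"wx": 0,"wy": 0,"wz": 0,"grip": -1},
    {"tx": 0,"ty": 0,"tz": 0,"wx": 0,"wy": 0,"wz": 0,"grip": -1},
    {"tx": 0,"ty": 0,"tz": -0.06,"wx": 0,"wy": 0,"wz": 0,"grip": -1},
    {"tx": 0,"ty": 0,"tz": -0.1,"wx": 0,"wy": 0,"wz": 0,"grip": -1},
    {"tx": 0,"ty": 0,"tz": -0.1,"wx": 0,"wy": 0,"wz": 0,"grip": -1},
    {"tx": 0,"ty": 0,"tz": -0.07,"wx": 0,"wy": 0,"wz": 0,"grip": -1}
  ]
}}

```text
t: 6.52
tcp_pos: [0.5821, -0.3585, 0.2114]
orientation: [3.14, 0.033, 0.004]
wrist_force: [0.3, -0.4, -0.3]
finger_gap: 1.0
finger_force: 0.0
```

```bash
python3 - <<'E'
from rig import robot
from h import *
o=robot.get_obs();go(o,[.483,.130,.21],22)
E
```

```text
t 6.53 tcp [ 0.5821 -0.3585  0.2114] yaw 1.2 tilt 0.15 gap 1.0
total [-0.177 -0.981  0.001] n 9 per row [-1.97e-02 -1.09e-01  1.00e-04]
wz total -0.231 rows 3 each -0.077
```

{"fn": "step_arm", "kwargs": {
  "moves": [
    {"tx": -0.02,"ty": -0.109,"tz": 0,"wx": 0,"wy": 0,"wz": 0,"grip": -1},
    {"tx": -0.02,"ty": -0.109,"tz": 0,"wx": 0,"wy": 0,"wz": 0,"grip": -1},
    {"tx": -0.02,"ty": -0.109,"tz": 0,"wx": 0,"wy": 0,"wz": 0,"grip": -1},
    {"tx": -0.02,"ty": -0.109,"tz": 0,"wx": 0,"wy": 0,"wz": 0,"grip": -1},
    {"tx": -0.02,"ty": -0.109,"tz": 0,"wx": 0,"wy": 0,"wz": 0,"grip": -1},
    {"tx": -0.02,"ty": -0.109,"tz": 0,"wx": 0,"wy": 0,"wz": 0,"grip": -1},
    {"tx": -0.02,"ty": -0.109,"tz": 0,"wx": 0,"wy": 0,"wz": 0,"grip": -1},
    {"tx": -0.02,"ty": -0.109,"tz": 0,"wx": 0,"wy": 0,"wz": 0,"grip": -1},
    {"tx": -0.017,"ty": -0.109,"tz": 0,"wx": 0,"wy": 0,"wz": -0.077,"grip": -1},
    {"tx": 0,"ty": 0,"tz": 0,"wx": 0,"wy": 0,"wz": -0.077,"grip": -1},
    {"tx": 0,"ty": 0,"tz": 0,"wx": 0,"wy": 0,"wz": -0.077,"grip": -1},
    {"tx": 0,"ty": 0,"tz": 0,"wx": 0,"wy": 0,"wz": 0,"grip": -1}
  ]
}}

```text
t: 8.02
tcp_pos: [0.4826, 0.1305, 0.2089]
orientation: [-3.084, -0.598, -0.0]
wrist_force: [-0.0, 0.2, 0.0]
finger_gap: 1.004
finger_force: 0.0
```

```bash
cat > look.py <<'E'
import sys
from rig import robot
from h import *
name,x,y,z=sys.argv[1],*map(float,sys.argv[2:5])
o=robot.get_obs();c=robot.camera('wrist');im=c['pixels'].copy()
dark=(im.max(2)<50).astype(np.uint8)
u,v=project(c,[x,y,z],o)[0].astype(int);print('pred',u,v)
r=70;m=np.zeros_like(dark);m[max(v-r,0):v+r,max(u-r,0):u+r]=dark[max(v-r,0):v+r,max(u-r,0):u+r]
n,l,s,ce=cv2.connectedComponentsWithStats(m);
for i in range(1,n):
    if s[i,4]>300:
        b=blob(im,(l==i).astype(np.uint8)*255,(0,0,640,480))
        P=plane(c,b[:,0],z,o)[:,:2].astype(np.float32);(cx,cy),(w,h),t=cv2.minAreaRect(P);B=cv2.boxPoints(((cx,cy),(w,h),t));e=max(B[1]-B[0],B[2]-B[1],key=np.linalg.norm)
        print('dark',ce[i].round(),'world',round(cx,4),round(cy,4),'size',round(w,4),round(h,4),'dir',np.degrees(np.arctan2(e[1],e[0])).round(1))
cv2.drawMarker(im,(int(u),int(v)),(0,255,0),0,12,2);cv2.imwrite(f'pics/{name}.png',im[...,::-1]);go(o,[x,y,z],None)
E
python3 look.py w4 .483 .130 .066
```

```text
pred 318 226
dark [316. 226.] world 0.4798 0.1369 size 0.0596 0.0342 dir 24.5
t 8.03 tcp [0.4826 0.1305 0.2089] yaw 21.9 tilt 0.02 gap 1.004
total [0.    0.001 0.286] n 3 per row [0.0001 0.0004 0.0953]
```

View pics/w4.png

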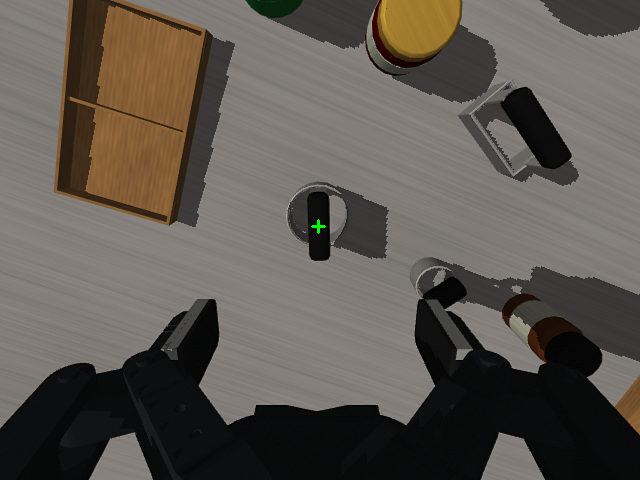

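The grip bar is centred at (318,226) and upright in the image, exactly as predicted. Tray2 is at top left. I'll go down and grip the bar.

{"fn": "step_arm", "kwargs": {
  "moves": [
    {"tx": 0,"ty": 0,"tz": 0.1,"wx": 0,"wy": 0,"wz": 0,"grip": -0.6},
    {"tx": 0,"ty": 0,"tz": 0.1,"wx": 0,"wy": 0,"wz": 0,"grip": -0.2},
    {"tx": 0,"ty": 0,"tz": 0.08,"wx": 0,"wy": 0,"wz": 0,"grip": -0.2},
    {"tx": 0,"ty": 0,"tz": 0.03,"wx": 0,"wy": 0,"wz": 0,"grip": -0.2},
    {"tx": 0,"ty": 0,"tz": 0,"wx": 0,"wy": 0,"wz": 0,"grip": 1},
    {"tx": 0,"ty": 0,"tz": 0,"wx": 0,"wy": 0,"wz": 0,"grip": 1},
    {"tx": 0,"ty": 0,"tz": 0,"wx": 0,"wy": 0,"wz": 0,"grip": 1},
    {"tx": 0,"ty": 0,"tz": 0,"wx": 0,"wy": 0,"wz": 0,"grip": 1},
    {"tx": 0,"ty": 0,"tz": 0,"wx": 0,"wy": 0,"wz": 0,"grip": 1},
    {"tx": 0,"ty": 0,"tz": 0,"wx": 0,"wy": 0,"wz": 0,"grip": 1}
  ]
}}

```text
t: 9.32
tcp_pos: [0.4833, 0.1305, 0.0549]
orientation: [-3.084, -0.599, -0.003]
wrist_force: [-0.4, -0.6, 6.7]
finger_gap: 0.198
finger_force: 52.5
```

```bash
python3 - <<'E'
from rig import robot
from h import *
o=robot.get_obs();go(o,[.407,-.359,.19],1);print(o['finger_force'],o['wrist_force'])
E
```

```text
t 9.32 tcp [0.4833 0.1305 0.0549] yaw 22.0 tilt 0.11 gap 0.198
total [-0.508  0.851 -0.271] n 9 per row [-0.0564  0.0945 -0.0301]
wz total 0.233 rows 3 each 0.0778
52.49717831611633 [-0.38923337 -0.55613253  6.67403089]
```

{"fn": "step_arm", "kwargs": {
  "moves": [
    {"tx": 0,"ty": 0,"tz": -0.07,"wx": 0,"wy": 0,"wz": 0,"grip": 1},
    {"tx": 0,"ty": 0,"tz": -0.1,"wx": 0,"wy": 0,"wz": 0,"grip": 1},
    {"tx": 0,"ty": 0,"tz": -0.1,"wx": 0,"wy": 0,"wz": 0,"grip": 1},
    {"tx": -0.0565,"ty": 0.0945,"tz": 0,"wx": 0,"wy": 0,"wz": 0,"grip": 1},
    {"tx": -0.0565,"ty": 0.0945,"tz": 0,"wx": 0,"wy": 0,"wz": 0,"grip": 1},
    {"tx": -0.0565,"ty": 0.0945,"tz": 0,"wx": 0,"wy": 0,"wz": 0,"grip": 1},
    {"tx": -0.0565,"ty": 0.0945,"tz": 0,"wx": 0,"wy": 0,"wz": 0,"grip": 1},
    {"tx": -0.0565,"ty": 0.0945,"tz": 0,"wx": 0,"wy": 0,"wz": 0,"grip": 1},
    {"tx": -0.0565,"ty": 0.0945,"tz": 0,"wx": 0,"wy": 0,"wz": 0,"grip": 1},
    {"tx": -0.0565,"ty": 0.0945,"tz": 0,"wx": 0,"wy": 0,"wz": 0,"grip": 1},
    {"tx": -0.0565,"ty": 0.0945,"tz": 0,"wx": 0,"wy": 0,"wz": 0,"grip": 1},
    {"tx": -0.0565,"ty": 0.0945,"tz": 0,"wx": 0,"wy": 0,"wz": 0.078,"grip": 1}
  ]
}}

```text
t: 10.82
tcp_pos: [0.4054, -0.3608, 0.1891]
orientation: [-3.115, -0.405, -0.001]
wrist_force: [0.3, 0.3, -0.7]
finger_gap: 0.201
finger_force: 51.4
```

{"fn": "step_arm", "kwargs": {
  "moves": [
    {"tx": 0,"ty": 0,"tz": 0.05,"wx": 0,"wy": 0,"wz": 0.078,"grip": 1},
    {"tx": 0,"ty": 0,"tz": 0.07,"wx": 0,"wy": 0,"wz": 0.077,"grip": 1},
    {"tx": 0,"ty": 0,"tz": 0,"wx": 0,"wy": 0,"wz": 0,"grip": 1},
    {"tx": 0,"ty": 0,"tz": 0,"wx": 0,"wy": 0,"wz": 0,"grip": 1}
  ]
}}

```text
t: 11.32
tcp_pos: [0.4067, -0.3592, 0.1298]
orientation: [3.141, 0.032, 0.001]
wrist_force: [-0.5, 0.4, -0.5]
finger_gap: 0.198
finger_force: 51.3
```

```bash
python3 - <<'E'
from rig import robot
from h import *
o=robot.get_obs();go(o,[.407,-.3595,.058],1);print(o['finger_force'],o['wrist_force'])
c=robot.camera('scene');cv2.imwrite('pics/s1.png',c['pixels'][80:320,60:380][...,::-1].repeat(2,0).repeat(2,1))
E
```

```text
t 11.32 tcp [ 0.4067 -0.3592  0.1298] yaw 1.2 tilt 0.06 gap 0.198
total [0.    0.001 0.144] n 2 per row [0.0002 0.0003 0.0718]
wz total 0.002 rows 1 each 0.0019
51.304192543029785 [-0.46968091  0.36017325 -0.45177514]
```

View pics/s1.png

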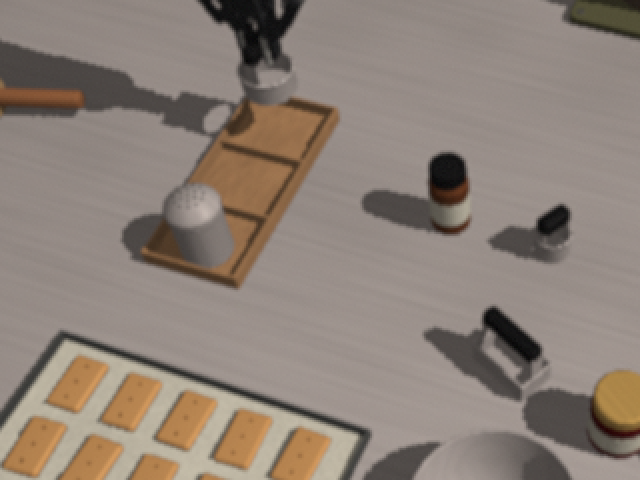

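The dredger stands in its cell at about (200,225) in the crop, and the cutter hangs over the near cell. Lowering.

{"fn": "step_arm", "kwargs": {
  "moves": [
    {"tx": 0,"ty": 0,"tz": 0.06,"wx": 0,"wy": 0,"wz": 0,"grip": 1},
    {"tx": 0,"ty": 0,"tz": 0.05,"wx": 0,"wy": 0,"wz": 0,"grip": 1},
    {"tx": 0,"ty": 0,"tz": 0.02,"wx": 0,"wy": 0,"wz": 0,"grip": 1},
    {"tx": 0,"ty": 0,"tz": 0.01,"wx": 0,"wy": 0,"wz": 0,"grip": 1},
    {"tx": 0,"ty": 0,"tz": 0.005,"wx": 0,"wy": 0,"wz": 0,"grip": 1},
    {"tx": 0,"ty": 0,"tz": 0,"wx": 0,"wy": 0,"wz": 0,"grip": 1},
    {"tx": 0,"ty": 0,"tz": 0,"wx": 0,"wy": 0,"wz": 0,"grip": 1}
  ]
}}

```text
t: 12.25
tcp_pos: [0.4067, -0.3596, 0.0579]
orientation: [3.14, 0.029, 0.002]
wrist_force: [-0.6, 0.7, 4.7]
finger_gap: 0.203
finger_force: 52.1
```

{"fn": "step_arm", "kwargs": {
  "moves": [
    {"tx": 0,"ty": 0,"tz": 0,"wx": 0,"wy": 0,"wz": 0,"grip": 0.3},
    {"tx": 0,"ty": 0,"tz": 0,"wx": 0,"wy": 0,"wz": 0,"grip": -0.2},
    {"tx": 0,"ty": 0,"tz": 0,"wx": 0,"wy": 0,"wz": 0,"grip": -0.2},
    {"tx": 0,"ty": 0,"tz": 0,"wx": 0,"wy": 0,"wz": 0,"grip": -0.2},
    {"tx": 0,"ty": 0,"tz": -0.06,"wx": 0,"wy": 0,"wz": 0,"grip": -0.2},
    {"tx": 0,"ty": 0,"tz": -0.1,"wx": 0,"wy": 0,"wz": 0,"grip": -0.2},
    {"tx": 0,"ty": 0,"tz": -0.1,"wx": 0,"wy": 0,"wz": 0,"grip": -1},
    {"tx": 0,"ty": 0,"tz": -0.05,"wx": 0,"wy": 0,"wz": 0,"grip": -1}
  ]
}}

```text
t: 13.25
tcp_pos: [0.407, -0.3597, 0.2141]
orientation: [3.139, 0.028, 0.005]
wrist_force: [1.0, -0.7, 0.2]
finger_gap: 0.987
finger_force: 0.0
```

```bash
python3 - <<'E'
from rig import robot
from h import *
o=robot.get_obs();go(o,[.651,.122,.21],60)
c=robot.camera('scene');hsv=cv2.cvtColor(c['pixels'],cv2.COLOR_RGB2HSV)
b=blob(None,cv2.inRange(hsv,(45,80,30),(80,255,255)),(400,270,470,340))
P=plane(c,b[:,0],0.072)[:,:2];print('green xmin',P.min(0),P.max(0))
b=blob(None,cv2.inRange(hsv,(15,100,60),(28,255,255)),(350,255,395,300));P=plane(c,b[:,0],0.068)[:,:2];print('jam lid',P.min(0),P.max(0))
E
```

```text
t 13.25 tcp [ 0.407  -0.3597  0.2141] yaw 1.0 tilt 0.21 gap 0.987
total [ 0.505 -0.954  0.007] n 10 per row [ 0.0505 -0.0954  0.0007]
wz total -0.655 rows 6 each -0.1092
green xmin [0.63008452 0.20873792] [0.71671434 0.266725  ]
jam lid [0.62573865 0.09612917] [0.68722545 0.15101409]
```

{"fn": "step_arm", "kwargs": {
  "moves": [
    {"tx": 0.0505,"ty": -0.0954,"tz": 0,"wx": 0,"wy": 0,"wz": 0,"grip": -1},
    {"tx": 0.0505,"ty": -0.0954,"tz": 0,"wx": 0,"wy": 0,"wz": 0,"grip": -1},
    {"tx": 0.0505,"ty": -0.0954,"tz": 0,"wx": 0,"wy": 0,"wz": 0,"grip": -1},
    {"tx": 0.0505,"ty": -0.0954,"tz": 0,"wx": 0,"wy": 0,"wz": 0,"grip": -1},
    {"tx": 0.0505,"ty": -0.0954,"tz": 0,"wx": 0,"wy": 0,"wz": 0,"grip": -1},
    {"tx": 0.0505,"ty": -0.0954,"tz": 0,"wx": 0,"wy": 0,"wz": 0,"grip": -1},
    {"tx": 0.0505,"ty": -0.0954,"tz": 0,"wx": 0,"wy": 0,"wz": 0,"grip": -1},
    {"tx": 0.0505,"ty": -0.0954,"tz": 0,"wx": 0,"wy": 0,"wz": 0,"grip": -1},
    {"tx": 0.0505,"ty": -0.0954,"tz": 0,"wx": 0,"wy": 0,"wz": 0,"grip": -1},
    {"tx": 0.0505,"ty": -0.0954,"tz": 0,"wx": 0,"wy": 0,"wz": 0,"grip": -1},
    {"tx": 0,"ty": 0,"tz": 0,"wx": 0,"wy": 0,"wz": 0,"grip": -1},
    {"tx": 0,"ty": 0,"tz": 0,"wx": 0,"wy": 0,"wz": 0,"grip": -1}
  ]
}}

```text
t: 14.8
tcp_pos: [0.6494, 0.1215, 0.2105]
orientation: [3.14, 0.029, -0.003]
wrist_force: [0.7, -1.2, 0.3]
finger_gap: 1.001
finger_force: 0.0
```

```bash
python3 - <<'E'
from rig import robot
from h import *
o=robot.get_obs();c=robot.camera('wrist');im=c['pixels'];hsv=cv2.cvtColor(im,cv2.COLOR_RGB2HSV)
b=blob(None,cv2.inRange(hsv,(15,100,60),(32,255,255)),(200,100,440,300))
(u,v),r=cv2.minEnclosingCircle(b);print(u,v,r,cv2.contourArea(b)/(3.14*r*r))
P=plane(c,b[:,0],.072,o)[:,:2];(x,y),r=cv2.minEnclosingCircle(P.astype(np.float32));print('lid',x,y,r)
go(o,[x,y,.042],1)
cv2.imwrite('pics/w5.png',im[...,::-1])
E
```

```text
315.91552734375 221.23793029785156 34.291561126708984 0.9504758462808078
lid 0.6545630693435669 0.12238940596580505 0.028888830915093422
t 14.8 tcp [0.6494 0.1215 0.2105] yaw 1.0 tilt 0.13 gap 1.001
total [ 0.011 -0.002  0.337] n 3 per row [ 0.0037 -0.0007  0.1123]
wz total 0.0 rows 1 each 0.0005
```

View pics/w5.png

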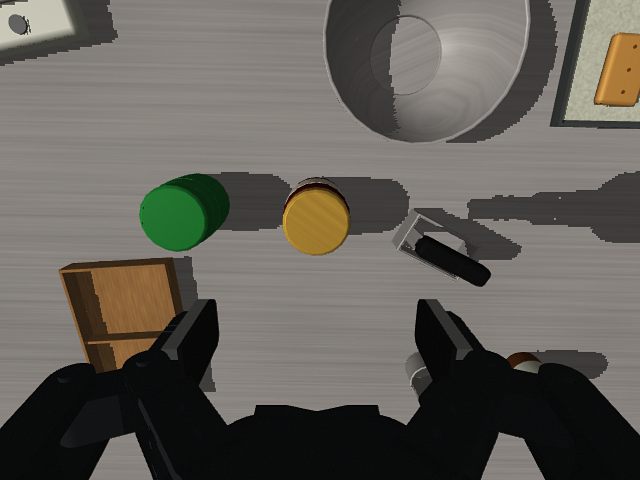

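The gold lid at (316,221) measures 58 mm across, which is correct. That puts the jar at (0.6545,0.122), clear of the green one at (175,215). Gripping it.

{"fn": "step_arm", "kwargs": {
  "moves": [
    {"tx": 0.01,"ty": -0.001,"tz": 0.08,"wx": 0,"wy": 0,"wz": 0,"grip": -1},
    {"tx": 0,"ty": 0,"tz": 0.1,"wx": 0,"wy": 0,"wz": 0,"grip": -1},
    {"tx": 0,"ty": 0,"tz": 0.1,"wx": 0,"wy": 0,"wz": 0,"grip": -1},
    {"tx": 0,"ty": 0,"tz": 0.057,"wx": 0,"wy": 0,"wz": 0,"grip": -1},
    {"tx": 0,"ty": 0,"tz": 0,"wx": 0,"wy": 0,"wz": 0,"grip": 1},
    {"tx": 0,"ty": 0,"tz": 0,"wx": 0,"wy": 0,"wz": 0,"grip": 1},
    {"tx": 0,"ty": 0,"tz": 0,"wx": 0,"wy": 0,"wz": 0,"grip": 1},
    {"tx": 0,"ty": 0,"tz": 0,"wx": 0,"wy": 0,"wz": 0,"grip": 1},
    {"tx": 0,"ty": 0,"tz": 0,"wx": 0,"wy": 0,"wz": 0,"grip": 1},
    {"tx": 0,"ty": 0,"tz": 0,"wx": 0,"wy": 0,"wz": 0,"grip": 1}
  ]
}}

```text
t: 16.1
tcp_pos: [0.6556, 0.123, 0.0439]
orientation: [-3.141, -0.029, -0.002]
wrist_force: [0.6, -1.4, 4.3]
finger_gap: 0.675
finger_force: 54.4
```

```bash
python3 - <<'E'
from rig import robot
from h import *
o=robot.get_obs();go(o,[.494,-.358,.182],1);print(o['finger_force'],o['wrist_force'])
E
```

```text
t 16.1 tcp [0.6556 0.123  0.0439] yaw 1.0 tilt 0.09 gap 0.675
total [-0.34   0.956 -0.277] n 10 per row [-0.034   0.0956 -0.0277]
wz total 0.0 rows 1 each 0.0004
54.42968274001032 [ 0.64583139 -1.38062076  4.28749516]
```

{"fn": "step_arm", "kwargs": {
  "moves": [
    {"tx": 0,"ty": 0,"tz": -0.07,"wx": 0,"wy": 0,"wz": 0,"grip": 1},
    {"tx": 0,"ty": 0,"tz": -0.1,"wx": 0,"wy": 0,"wz": 0,"grip": 1},
    {"tx": 0,"ty": 0,"tz": -0.1,"wx": 0,"wy": 0,"wz": 0,"grip": 1},
    {"tx": -0.034,"ty": 0.0956,"tz": 0,"wx": 0,"wy": 0,"wz": 0,"grip": 1},
    {"tx": -0.034,"ty": 0.0956,"tz": 0,"wx": 0,"wy": 0,"wz": 0,"grip": 1},
    {"tx": -0.034,"ty": 0.0956,"tz": 0,"wx": 0,"wy": 0,"wz": 0,"grip": 1},
    {"tx": -0.034,"ty": 0.0956,"tz": 0,"wx": 0,"wy": 0,"wz": 0,"grip": 1},
    {"tx": -0.034,"ty": 0.0956,"tz": 0,"wx": 0,"wy": 0,"wz": 0,"grip": 1},
    {"tx": -0.034,"ty": 0.0956,"tz": 0,"wx": 0,"wy": 0,"wz": 0,"grip": 1},
    {"tx": -0.034,"ty": 0.0956,"tz": 0,"wx": 0,"wy": 0,"wz": 0,"grip": 1},
    {"tx": -0.034,"ty": 0.0956,"tz": 0,"wx": 0,"wy": 0,"wz": 0,"grip": 1},
    {"tx": -0.034,"ty": 0.0956,"tz": 0,"wx": 0,"wy": 0,"wz": 0,"grip": 1}
  ]
}}

```text
t: 17.6
tcp_pos: [0.509, -0.3112, 0.1776]
orientation: [-3.141, -0.029, 0.001]
wrist_force: [1.4, -0.2, -3.6]
finger_gap: 0.675
finger_force: 55.2
```

{"fn": "step_arm", "kwargs": {
  "moves": [
    {"tx": -0.034,"ty": 0.0956,"tz": 0,"wx": 0,"wy": 0,"wz": 0,"grip": 1},
    {"tx": 0,"ty": 0,"tz": 0,"wx": 0,"wy": 0,"wz": 0,"grip": 1},
    {"tx": 0,"ty": 0,"tz": 0,"wx": 0,"wy": 0,"wz": 0,"grip": 1},
    {"tx": 0,"ty": 0,"tz": 0,"wx": 0,"wy": 0,"wz": 0,"grip": 1}
  ]
}}

```text
t: 18.1
tcp_pos: [0.4946, -0.356, 0.1778]
orientation: [-3.14, -0.033, -0.0]
wrist_force: [0.1, 0.3, -2.1]
finger_gap: 0.675
finger_force: 55.3
```

```bash
python3 - <<'E'
from rig import robot
from h import *
o=robot.get_obs();go(o,[.494,-.358,.0469],1);print(o['finger_force'],o['wrist_force'])
c=robot.camera('wrist');cv2.imwrite('pics/w6.png',c['pixels'][...,::-1])
E
```

```text
t 18.1 tcp [ 0.4946 -0.356   0.1778] yaw 1.2 tilt 0.08 gap 0.675
total [-0.001  0.004  0.262] n 3 per row [-0.0005  0.0015  0.0872]
wz total 0.002 rows 1 each 0.0023
55.26983474381268 [ 0.10801187  0.29091698 -2.05861879]
```

View pics/w6.png

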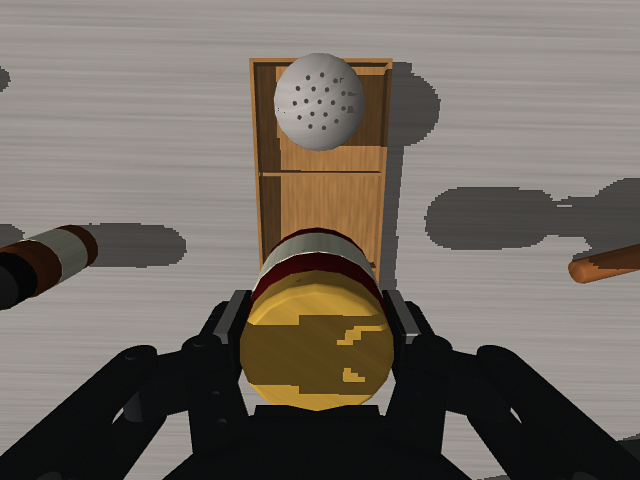

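The dredger stands centred in the far cell at (320,100). The jar is held level by its lid over the middle cell, with the tray sides even about u=320. Lowering.

{"fn": "step_arm", "kwargs": {
  "moves": [
    {"tx": 0,"ty": 0.003,"tz": 0.08,"wx": 0,"wy": 0,"wz": 0,"grip": 1},
    {"tx": 0,"ty": 0,"tz": 0.08,"wx": 0,"wy": 0,"wz": 0,"grip": 1},
    {"tx": 0,"ty": 0,"tz": 0.06,"wx": 0,"wy": 0,"wz": 0,"grip": 1},
    {"tx": 0,"ty": 0,"tz": 0.025,"wx": 0,"wy": 0,"wz": 0,"grip": 1},
    {"tx": 0,"ty": 0,"tz": 0.01,"wx": 0,"wy": 0,"wz": 0,"grip": 1},
    {"tx": 0,"ty": 0,"tz": 0.006,"wx": 0,"wy": 0,"wz": 0,"grip": 1},
    {"tx": 0,"ty": 0,"tz": 0,"wx": 0,"wy": 0,"wz": 0,"grip": 1},
    {"tx": 0,"ty": 0,"tz": 0,"wx": 0,"wy": 0,"wz": 0,"grip": 1}
  ]
}}

```text
t: 19.15
tcp_pos: [0.4941, -0.3599, 0.0482]
orientation: [3.141, 0.028, 0.002]
wrist_force: [-0.6, -0.2, -2.3]
finger_gap: 0.682
finger_force: 55.2
```

{"fn": "step_arm", "kwargs": {
  "moves": [
    {"tx": 0,"ty": 0,"tz": 0.002,"wx": 0,"wy": 0,"wz": 0,"grip": 1},
    {"tx": 0,"ty": 0,"tz": 0.002,"wx": 0,"wy": 0,"wz": 0,"grip": 1},
    {"tx": 0,"ty": 0,"tz": 0,"wx": 0,"wy": 0,"wz": 0,"grip": 1}
  ]
}}

```text
t: 19.52
tcp_pos: [0.4941, -0.3598, 0.0468]
orientation: [3.141, 0.028, 0.001]
wrist_force: [-2.1, 1.2, 7.7]
finger_gap: 0.674
finger_force: 56.3
```

Contact. Release, rise and head for the finger cutter.

{"fn": "step_arm", "kwargs": {
  "moves": [
    {"tx": 0,"ty": 0,"tz": 0,"wx": 0,"wy": 0,"wz": 0,"grip": -0.5},
    {"tx": 0,"ty": 0,"tz": 0,"wx": 0,"wy": 0,"wz": 0,"grip": -1},
    {"tx": 0,"ty": 0,"tz": 0,"wx": 0,"wy": 0,"wz": 0,"grip": -1},
    {"tx": 0,"ty": 0,"tz": 0,"wx": 0,"wy": 0,"wz": 0,"grip": -1},
    {"tx": 0,"ty": 0,"tz": -0.06,"wx": 0,"wy": 0,"wz": 0,"grip": -1},
    {"tx": 0,"ty": 0,"tz": -0.1,"wx": 0,"wy": 0,"wz": 0,"grip": -1},
    {"tx": 0,"ty": 0,"tz": -0.1,"wx": 0,"wy": 0,"wz": 0,"grip": -1},
    {"tx": 0,"ty": 0,"tz": -0.07,"wx": 0,"wy": 0,"wz": 0,"grip": -1}
  ]
}}

```text
t: 20.52
tcp_pos: [0.4942, -0.3598, 0.2128]
orientation: [3.14, 0.028, 0.003]
wrist_force: [0.1, 0.4, -0.6]
finger_gap: 0.999
finger_force: 0.0
```

```bash
python3 - <<'E'
from rig import robot
from h import *
o=robot.get_obs();go(o,[.621,.001,.21],63)
E
```

```text
t 20.52 tcp [ 0.4942 -0.3598  0.2128] yaw 1.0 tilt 0.14 gap 0.999
total [ 0.266 -0.717  0.005] n 7 per row [ 0.0381 -0.1024  0.0007]
wz total -0.688 rows 7 each -0.0984
```

{"fn": "step_arm", "kwargs": {
  "moves": [
    {"tx": 0.038,"ty": -0.1024,"tz": 0,"wx": 0,"wy": 0,"wz": 0,"grip": -1},
    {"tx": 0.038,"ty": -0.1024,"tz": 0,"wx": 0,"wy": 0,"wz": 0,"grip": -1},
    {"tx": 0.038,"ty": -0.1024,"tz": 0,"wx": 0,"wy": 0,"wz": 0,"grip": -1},
    {"tx": 0.038,"ty": -0.1024,"tz": 0,"wx": 0,"wy": 0,"wz": 0,"grip": -1},
    {"tx": 0.038,"ty": -0.1024,"tz": 0,"wx": 0,"wy": 0,"wz": 0,"grip": -1},
    {"tx": 0.038,"ty": -0.1024,"tz": 0,"wx": 0,"wy": 0,"wz": 0,"grip": -1},
    {"tx": 0.038,"ty": -0.1024,"tz": 0,"wx": 0,"wy": 0,"wz": -0.0983,"grip": -1}
  ]
}}

```text
t: 21.4
tcp_pos: [0.6206, 0.003, 0.2104]
orientation: [3.129, 0.277, -0.0]
wrist_force: [-0.1, 0.7, -0.4]
finger_gap: 1.001
finger_force: 0.0
```

{"fn": "step_arm", "kwargs": {
  "moves": [
    {"tx": 0,"ty": 0,"tz": 0,"wx": 0,"wy": 0,"wz": -0.0983,"grip": -1},
    {"tx": 0,"ty": 0,"tz": 0,"wx": 0,"wy": 0,"wz": -0.0983,"grip": -1},
    {"tx": 0,"ty": 0,"tz": 0,"wx": 0,"wy": 0,"wz": -0.0983,"grip": -1},
    {"tx": 0,"ty": 0,"tz": 0,"wx": 0,"wy": 0,"wz": -0.0983,"grip": -1},
    {"tx": 0,"ty": 0,"tz": 0,"wx": 0,"wy": 0,"wz": -0.0983,"grip": -1},
    {"tx": 0,"ty": 0,"tz": 0,"wx": 0,"wy": 0,"wz": -0.0983,"grip": -1},
    {"tx": 0,"ty": 0,"tz": 0,"wx": 0,"wy": 0,"wz": 0,"grip": -1},
    {"tx": 0,"ty": 0,"tz": 0,"wx": 0,"wy": 0,"wz": 0,"grip": -1}
  ]
}}

```text
t: 22.4
tcp_pos: [0.6201, 0.0011, 0.2103]
orientation: [2.681, 1.637, -0.0]
wrist_force: [0.1, 0.6, 0.5]
finger_gap: 1.0
finger_force: 0.0
```

```bash
python3 look.py w7 .621 .001 .07
```

```text
pred 318 228
dark [316. 226.] world 0.6208 0.0028 size 0.0706 0.0306 dir 62.8
t 22.4 tcp [0.6201 0.0011 0.2103] yaw 62.8 tilt 0.01 gap 1.0
total [0.001 0.002 0.281] n 3 per row [0.0002 0.0006 0.0935]
```

View pics/w7.png

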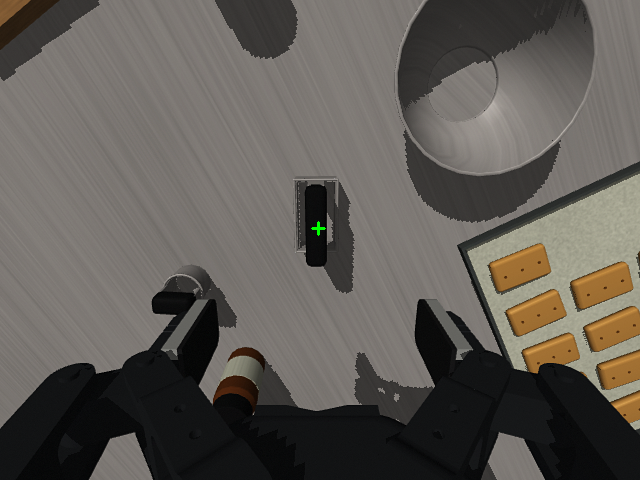

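The bar is aligned and centred at (316,226). Descend and grip.

{"fn": "step_arm", "kwargs": {
  "moves": [
    {"tx": 0,"ty": -0.002,"tz": 0.1,"wx": 0,"wy": 0,"wz": 0,"grip": -0.2},
    {"tx": 0,"ty": 0,"tz": 0.1,"wx": 0,"wy": 0,"wz": 0,"grip": -0.2},
    {"tx": 0,"ty": 0,"tz": 0.08,"wx": 0,"wy": 0,"wz": 0,"grip": -0.2},
    {"tx": 0,"ty": 0,"tz": 0.03,"wx": 0,"wy": 0,"wz": 0,"grip": -0.2},
    {"tx": 0,"ty": 0,"tz": 0,"wx": 0,"wy": 0,"wz": 0,"grip": 1},
    {"tx": 0,"ty": 0,"tz": 0,"wx": 0,"wy": 0,"wz": 0,"grip": 1},
    {"tx": 0,"ty": 0,"tz": 0,"wx": 0,"wy": 0,"wz": 0,"grip": 1},
    {"tx": 0,"ty": 0,"tz": 0,"wx": 0,"wy": 0,"wz": 0,"grip": 1},
    {"tx": 0,"ty": 0,"tz": 0,"wx": 0,"wy": 0,"wz": 0,"grip": 1},
    {"tx": 0,"ty": 0,"tz": 0,"wx": 0,"wy": 0,"wz": 0,"grip": 1}
  ]
}}

```text
t: 23.7
tcp_pos: [0.6205, 0.0018, 0.057]
orientation: [2.678, 1.64, 0.004]
wrist_force: [-0.6, 0.6, 6.9]
finger_gap: 0.201
finger_force: 52.2
```

```bash
python3 - <<'E'
from rig import robot
from h import *
o=robot.get_obs();go(o,[.55,.318,.17],93);print(o['finger_force'],o['wrist_force'])
E
```

```text
t 23.7 tcp [0.6205 0.0018 0.057 ] yaw 63.0 tilt 0.16 gap 0.201
total [ 0.499 -0.412 -0.226] n 6 per row [ 0.0832 -0.0687 -0.0377]
wz total -0.334 rows 4 each -0.0835
52.217164635658264 [-0.61294334  0.63511061  6.94247934]
```

{"fn": "step_arm", "kwargs": {
  "moves": [
    {"tx": 0,"ty": 0,"tz": -0.07,"wx": 0,"wy": 0,"wz": 0,"grip": 1},
    {"tx": 0,"ty": 0,"tz": -0.1,"wx": 0,"wy": 0,"wz": 0,"grip": 1},
    {"tx": 0,"ty": 0,"tz": -0.056,"wx": 0,"wy": 0,"wz": 0,"grip": 1},
    {"tx": 0.083,"ty": -0.0687,"tz": 0,"wx": 0,"wy": 0,"wz": 0,"grip": 1},
    {"tx": 0.083,"ty": -0.0687,"tz": 0,"wx": 0,"wy": 0,"wz": 0,"grip": 1},
    {"tx": 0.083,"ty": -0.0687,"tz": 0,"wx": 0,"wy": 0,"wz": 0,"grip": 1},
    {"tx": 0.083,"ty": -0.0687,"tz": 0,"wx": 0,"wy": 0,"wz": 0,"grip": 1},
    {"tx": 0.083,"ty": -0.0687,"tz": 0,"wx": 0,"wy": 0,"wz": 0,"grip": 1},
    {"tx": 0.083,"ty": -0.0687,"tz": 0,"wx": 0,"wy": 0,"wz": -0.0835,"grip": 1},
    {"tx": 0,"ty": 0,"tz": 0,"wx": 0,"wy": 0,"wz": -0.0835,"grip": 1},
    {"tx": 0,"ty": 0,"tz": 0,"wx": 0,"wy": 0,"wz": -0.0835,"grip": 1},
    {"tx": 0,"ty": 0,"tz": 0,"wx": 0,"wy": 0,"wz": -0.0835,"grip": 1}
  ]
}}

```text
t: 25.2
tcp_pos: [0.5488, 0.317, 0.1685]
orientation: [2.156, 2.284, -0.001]
wrist_force: [0.3, -0.5, -1.0]
finger_gap: 0.197
finger_force: 51.1
```

{"fn": "step_arm", "kwargs": {
  "moves": [
    {"tx": 0,"ty": 0,"tz": 0,"wx": 0,"wy": 0,"wz": 0,"grip": 1},
    {"tx": 0,"ty": 0,"tz": 0,"wx": 0,"wy": 0,"wz": 0,"grip": 1}
  ]
}}

```text
t: 25.45
tcp_pos: [0.5489, 0.317, 0.1685]
orientation: [2.164, 2.277, -0.0]
wrist_force: [-0.0, 0.1, -1.3]
finger_gap: 0.2
finger_force: 51.2
```

```bash
python3 - <<'E'
from rig import robot
from h import *
o=robot.get_obs();go(o,[.55,.318,.06],93)
c=robot.camera('wrist');im=c['pixels'].copy()
a=np.radians(3);T=lambda x,y:[.508+x*np.cos(a)-y*np.sin(a),.317+x*np.sin(a)+y*np.cos(a),.02]
for p in project(c,[T(x,y) for x in(-.0885,0,.0885) for y in(-.055,.055)],o): cv2.drawMarker(im,tuple(int(v) for v in p.clip(-999,999)),(0,255,0),0,14,2)
cv2.imwrite('pics/w8.png',im[...,::-1])
E
```

```text
t 25.45 tcp [0.5489 0.317  0.1685] yaw 92.9 tilt 0.01 gap 0.2
total [0.002 0.002 0.217] n 2 per row [0.001  0.0012 0.1085]
wz total -0.001 rows 1 each -0.0011
```

View pics/w8.png

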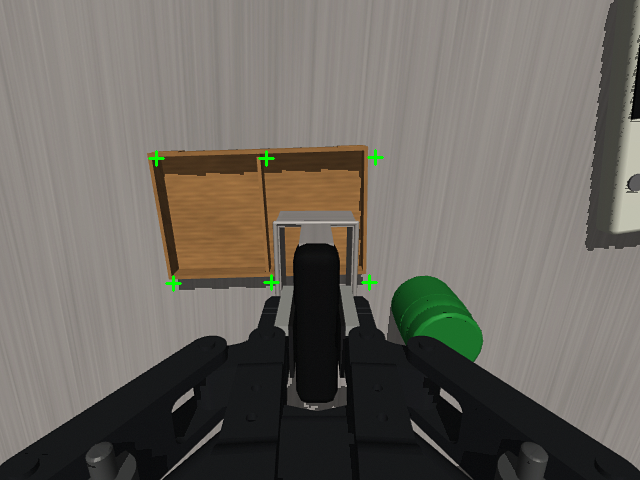

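The cutter hangs over the right-hand cell. The tray corners at (151,155) and (367,147) put tray2 at about (0.503,0.322) with yaw 5°. I'll correct by 9 mm in y, -3 mm in x and 2° of yaw, then lower.

{"fn": "step_arm", "kwargs": {
  "moves": [
    {"tx": 0.018,"ty": -0.005,"tz": 0.03,"wx": 0,"wy": 0,"wz": -0.023,"grip": 1},
    {"tx": 0,"ty": 0,"tz": 0.08,"wx": 0,"wy": 0,"wz": 0,"grip": 1},
    {"tx": 0,"ty": 0,"tz": 0.06,"wx": 0,"wy": 0,"wz": 0,"grip": 1},
    {"tx": 0,"ty": 0,"tz": 0.03,"wx": 0,"wy": 0,"wz": 0,"grip": 1},
    {"tx": 0,"ty": 0,"tz": 0.01,"wx": 0,"wy": 0,"wz": 0,"grip": 1},
    {"tx": 0,"ty": 0,"tz": 0.006,"wx": 0,"wy": 0,"wz": 0,"grip": 1},
    {"tx": 0,"ty": 0,"tz": 0,"wx": 0,"wy": 0,"wz": 0,"grip": 1},
    {"tx": 0,"ty": 0,"tz": 0,"wx": 0,"wy": 0,"wz": 0,"grip": 1}
  ]
}}

```text
t: 26.5
tcp_pos: [0.5464, 0.3263, 0.0612]
orientation: [2.12, 2.318, 0.002]
wrist_force: [0.1, -0.3, -1.1]
finger_gap: 0.197
finger_force: 51.2
```

{"fn": "step_arm", "kwargs": {
  "moves": [
    {"tx": 0,"ty": 0,"tz": 0.002,"wx": 0,"wy": 0,"wz": 0,"grip": 1},
    {"tx": 0,"ty": 0,"tz": 0.002,"wx": 0,"wy": 0,"wz": 0,"grip": 1},
    {"tx": 0,"ty": 0,"tz": 0,"wx": 0,"wy": 0,"wz": 0,"grip": 1}
  ]
}}

```text
t: 26.88
tcp_pos: [0.5462, 0.3262, 0.06]
orientation: [2.12, 2.317, 0.002]
wrist_force: [-2.0, -1.6, 9.1]
finger_gap: 0.2
finger_force: 52.5
```

{"fn": "step_arm", "kwargs": {
  "moves": [
    {"tx": 0,"ty": 0,"tz": 0,"wx": 0,"wy": 0,"wz": 0,"grip": 0.3},
    {"tx": 0,"ty": 0,"tz": 0,"wx": 0,"wy": 0,"wz": 0,"grip": -0.1},
    {"tx": 0,"ty": 0,"tz": 0,"wx": 0,"wy": 0,"wz": 0,"grip": -0.1},
    {"tx": 0,"ty": 0,"tz": 0,"wx": 0,"wy": 0,"wz": 0,"grip": -0.1},
    {"tx": 0,"ty": 0,"tz": -0.06,"wx": 0,"wy": 0,"wz": 0,"grip": -0.1},
    {"tx": 0,"ty": 0,"tz": -0.1,"wx": 0,"wy": 0,"wz": 0,"grip": -0.1},
    {"tx": 0,"ty": 0,"tz": -0.1,"wx": 0,"wy": 0,"wz": 0,"grip": -1},
    {"tx": 0,"ty": 0,"tz": -0.05,"wx": 0,"wy": 0,"wz": 0,"grip": -1}
  ]
}}

```text
t: 27.88
tcp_pos: [0.5467, 0.327, 0.2164]
orientation: [2.12, 2.318, 0.006]
wrist_force: [-0.2, -0.4, -1.0]
finger_gap: 0.948
finger_force: 0.0
```

```bash
python3 - <<'E'
from rig import robot
from h import *
o=robot.get_obs();go(o,[.463,-.126,.22],95)
E
```

```text
t 27.88 tcp [0.5467 0.327  0.2164] yaw 95.1 tilt 0.24 gap 0.948
total [-0.888 -0.247 -0.01 ] n 9 per row [-0.0986 -0.0275 -0.0011]
wz total 0.001 rows 1 each 0.0011
```

{"fn": "step_arm", "kwargs": {
  "moves": [
    {"tx": -0.0986,"ty": -0.0275,"tz": 0,"wx": 0,"wy": 0,"wz": 0,"grip": -1},
    {"tx": -0.0986,"ty": -0.0275,"tz": 0,"wx": 0,"wy": 0,"wz": 0,"grip": -1},
    {"tx": -0.0986,"ty": -0.0275,"tz": 0,"wx": 0,"wy": 0,"wz": 0,"grip": -1},
    {"tx": -0.0986,"ty": -0.0275,"tz": 0,"wx": 0,"wy": 0,"wz": 0,"grip": -1},
    {"tx": -0.0986,"ty": -0.0275,"tz": 0,"wx": 0,"wy": 0,"wz": 0,"grip": -1},
    {"tx": -0.0986,"ty": -0.0275,"tz": 0,"wx": 0,"wy": 0,"wz": 0,"grip": -1},
    {"tx": -0.0986,"ty": -0.0275,"tz": 0,"wx": 0,"wy": 0,"wz": 0,"grip": -1},
    {"tx": -0.0986,"ty": -0.0275,"tz": 0,"wx": 0,"wy": 0,"wz": 0,"grip": -1},
    {"tx": -0.0986,"ty": -0.0275,"tz": 0,"wx": 0,"wy": 0,"wz": 0,"grip": -1},
    {"tx": 0,"ty": 0,"tz": 0,"wx": 0,"wy": 0,"wz": 0,"grip": -1},
    {"tx": 0,"ty": 0,"tz": 0,"wx": 0,"wy": 0,"wz": 0,"grip": -1}
  ]
}}

```text
t: 29.25
tcp_pos: [0.4624, -0.1263, 0.2135]
orientation: [2.12, 2.318, 0.002]
wrist_force: [-0.9, -0.2, -0.3]
finger_gap: 1.001
finger_force: 0.0
```

```bash
python3 look.py w9 .463 -.126 .09
```

```text
pred 317 234
dark [316. 230.] world 0.4617 -0.1225 size 0.0393 0.0425 dir -78.3
t 29.25 tcp [ 0.4624 -0.1263  0.2135] yaw 95.1 tilt 0.06 gap 1.001
total [0.    0.001 0.247] n 3 per row [0.0001 0.0004 0.0824]
```

View pics/w9.png

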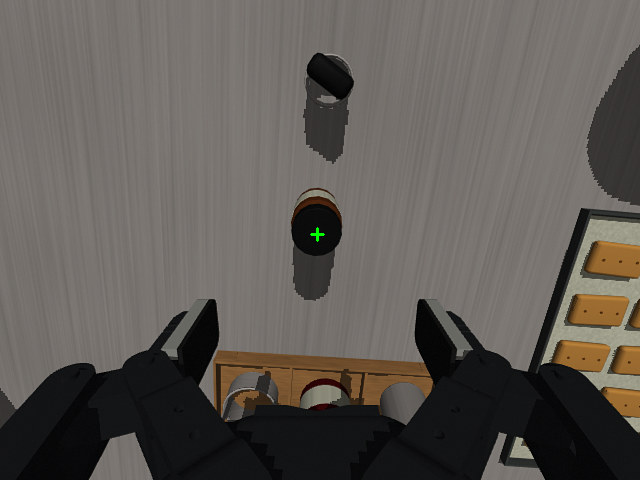

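The spice jar's lid at (316,230) puts it at (0.462,-0.123). The three tray3 items stand in their cells at the bottom. Gripping it.

{"fn": "step_arm", "kwargs": {
  "moves": [
    {"tx": 0.006,"ty": 0,"tz": 0.09,"wx": 0,"wy": 0,"wz": 0,"grip": -1},
    {"tx": 0,"ty": 0,"tz": 0.1,"wx": 0,"wy": 0,"wz": 0,"grip": -1},
    {"tx": 0,"ty": 0,"tz": 0.1,"wx": 0,"wy": 0,"wz": 0,"grip": -1},
    {"tx": 0,"ty": 0,"tz": 0.055,"wx": 0,"wy": 0,"wz": 0,"grip": -1},
    {"tx": 0,"ty": 0,"tz": 0,"wx": 0,"wy": 0,"wz": 0,"grip": 1},
    {"tx": 0,"ty": 0,"tz": 0,"wx": 0,"wy": 0,"wz": 0,"grip": 1},
    {"tx": 0,"ty": 0,"tz": 0,"wx": 0,"wy": 0,"wz": 0,"grip": 1},
    {"tx": 0,"ty": 0,"tz": 0,"wx": 0,"wy": 0,"wz": 0,"grip": 1},
    {"tx": 0,"ty": 0,"tz": 0,"wx": 0,"wy": 0,"wz": 0,"grip": 1},
    {"tx": 0,"ty": 0,"tz": 0,"wx": 0,"wy": 0,"wz": 0,"grip": 1}
  ]
}}

```text
t: 30.55
tcp_pos: [0.4629, -0.1235, 0.0423]
orientation: [2.119, 2.317, 0.004]
wrist_force: [-1.8, 1.3, 8.8]
finger_gap: 0.5
finger_force: 51.4
```

```bash
python3 - <<'E'
from rig import robot
from h import *
o=robot.get_obs();go(o,[.459,.318,.18],95);print(o['finger_force'],o['wrist_force'])
E
```

```text
t 30.55 tcp [ 0.4629 -0.1235  0.0423] yaw 95.1 tilt 0.18 gap 0.5
total [ 0.88   0.072 -0.275] n 9 per row [ 0.0978  0.008  -0.0305]
wz total 0.001 rows 1 each 0.0013
51.4323553070426 [-1.7855084   1.28989137  8.79518386]
```

{"fn": "step_arm", "kwargs": {
  "moves": [
    {"tx": 0,"ty": 0,"tz": -0.07,"wx": 0,"wy": 0,"wz": 0,"grip": 1},
    {"tx": 0,"ty": 0,"tz": -0.1,"wx": 0,"wy": 0,"wz": 0,"grip": 1},
    {"tx": 0,"ty": 0,"tz": -0.1,"wx": 0,"wy": 0,"wz": 0,"grip": 1},
    {"tx": 0.0978,"ty": 0.008,"tz": 0,"wx": 0,"wy": 0,"wz": 0,"grip": 1},
    {"tx": 0.0978,"ty": 0.008,"tz": 0,"wx": 0,"wy": 0,"wz": 0,"grip": 1},
    {"tx": 0.0978,"ty": 0.008,"tz": 0,"wx": 0,"wy": 0,"wz": 0,"grip": 1},
    {"tx": 0.0978,"ty": 0.008,"tz": 0,"wx": 0,"wy": 0,"wz": 0,"grip": 1},
    {"tx": 0.0978,"ty": 0.008,"tz": 0,"wx": 0,"wy": 0,"wz": 0,"grip": 1},
    {"tx": 0.0978,"ty": 0.008,"tz": 0,"wx": 0,"wy": 0,"wz": 0,"grip": 1},
    {"tx": 0.0978,"ty": 0.008,"tz": 0,"wx": 0,"wy": 0,"wz": 0,"grip": 1},
    {"tx": 0.0978,"ty": 0.008,"tz": 0,"wx": 0,"wy": 0,"wz": 0,"grip": 1},
    {"tx": 0.0978,"ty": 0.008,"tz": 0,"wx": 0,"wy": 0,"wz": 0,"grip": 1}
  ]
}}

```text
t: 32.05
tcp_pos: [0.4586, 0.3186, 0.1765]
orientation: [2.121, 2.317, 0.0]
wrist_force: [0.4, -0.5, -2.2]
finger_gap: 0.5
finger_force: 51.5
```

{"fn": "step_arm", "kwargs": {
  "moves": [
    {"tx": 0,"ty": 0,"tz": 0,"wx": 0,"wy": 0,"wz": 0,"grip": 1},
    {"tx": 0,"ty": 0,"tz": 0,"wx": 0,"wy": 0,"wz": 0,"grip": 1}
  ]
}}

```text
t: 32.3
tcp_pos: [0.4585, 0.3163, 0.176]
orientation: [2.12, 2.317, -0.002]
wrist_force: [-0.0, -1.4, -1.9]
finger_gap: 0.5
finger_force: 51.5
```

```bash
python3 - <<'E'
from rig import robot
from h import *
o=robot.get_obs();go(o,[.459,.320,.045],95)
c=robot.camera('wrist');cv2.imwrite('pics/w10.png',c['pixels'][...,::-1])
E
```

```text
t 32.3 tcp [0.4585 0.3163 0.176 ] yaw 95.1 tilt 0.1 gap 0.5
total [0.008 0.002 0.262] n 3 per row [0.0025 0.0006 0.0873]
wz total 0.001 rows 1 each 0.0008
```

View pics/w10.png

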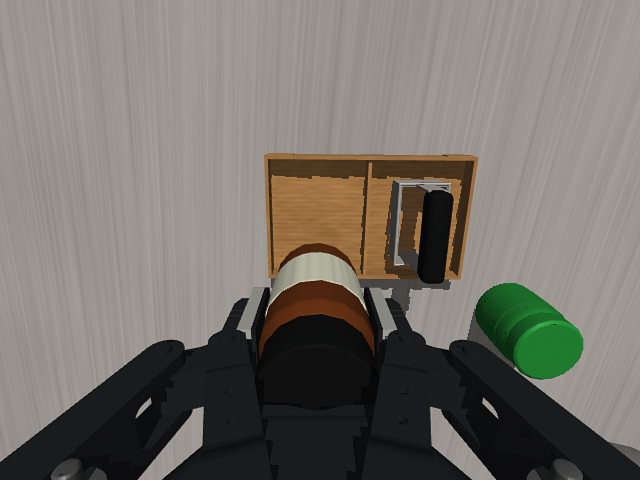

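The finger cutter stands in the right cell at (425,230). The spice jar hangs in line with the left cell's centre at u=317. Lowering.

{"fn": "step_arm", "kwargs": {
  "moves": [
    {"tx": 0.006,"ty": 0,"tz": 0.08,"wx": 0,"wy": 0,"wz": 0,"grip": 1},
    {"tx": 0,"ty": 0,"tz": 0.08,"wx": 0,"wy": 0,"wz": 0,"grip": 1},
    {"tx": 0,"ty": 0,"tz": 0.06,"wx": 0,"wy": 0,"wz": 0,"grip": 1},
    {"tx": 0,"ty": 0,"tz": 0.025,"wx": 0,"wy": 0,"wz": 0,"grip": 1},
    {"tx": 0,"ty": 0,"tz": 0.01,"wx": 0,"wy": 0,"wz": 0,"grip": 1},
    {"tx": 0,"ty": 0,"tz": 0.005,"wx": 0,"wy": 0,"wz": 0,"grip": 1},
    {"tx": 0,"ty": 0,"tz": 0,"wx": 0,"wy": 0,"wz": 0,"grip": 1},
    {"tx": 0,"ty": 0,"tz": 0,"wx": 0,"wy": 0,"wz": 0,"grip": 1}
  ]
}}

```text
t: 33.35
tcp_pos: [0.4587, 0.3209, 0.0466]
orientation: [2.12, 2.318, 0.002]
wrist_force: [-0.6, 0.4, -0.9]
finger_gap: 0.501
finger_force: 51.5
```

{"fn": "step_arm", "kwargs": {
  "moves": [
    {"tx": 0,"ty": 0,"tz": 0.002,"wx": 0,"wy": 0,"wz": 0,"grip": 1},
    {"tx": 0,"ty": 0,"tz": 0.002,"wx": 0,"wy": 0,"wz": 0,"grip": 1},
    {"tx": 0,"ty": 0,"tz": 0,"wx": 0,"wy": 0,"wz": 0,"grip": 1}
  ]
}}

```text
t: 33.72
tcp_pos: [0.4585, 0.3209, 0.0454]
orientation: [2.12, 2.318, 0.002]
wrist_force: [-1.2, -1.8, 11.2]
finger_gap: 0.502
finger_force: 52.7
```

{"fn": "step_arm", "kwargs": {
  "moves": [
    {"tx": 0,"ty": 0,"tz": 0,"wx": 0,"wy": 0,"wz": 0,"grip": -0.2},
    {"tx": 0,"ty": 0,"tz": 0,"wx": 0,"wy": 0,"wz": 0,"grip": -0.45},
    {"tx": 0,"ty": 0,"tz": 0,"wx": 0,"wy": 0,"wz": 0,"grip": -0.45},
    {"tx": 0,"ty": 0,"tz": 0,"wx": 0,"wy": 0,"wz": 0,"grip": -0.45},
    {"tx": 0,"ty": 0,"tz": -0.06,"wx": 0,"wy": 0,"wz": 0,"grip": -0.45},
    {"tx": 0,"ty": 0,"tz": -0.1,"wx": 0,"wy": 0,"wz": 0,"grip": -0.45},
    {"tx": 0,"ty": 0,"tz": -0.1,"wx": 0,"wy": 0,"wz": 0,"grip": -0.45},
    {"tx": -0.1,"ty": 0,"tz": -0.1,"wx": 0,"wy": 0,"wz": 0,"grip": -0.45},
    {"tx": -0.12,"ty": 0,"tz": 0,"wx": 0,"wy": 0,"wz": 0,"grip": -0.45},
    {"tx": -0.12,"ty": 0,"tz": 0,"wx": 0,"wy": 0,"wz": 0,"grip": -0.45},
    {"tx": 0,"ty": 0,"tz": 0,"wx": 0,"wy": 0,"wz": 0,"grip": -0.45}
  ]
}}

```text
t: 35.1
tcp_pos: [0.4732, 0.15, 0.2174]
orientation: [2.13, 2.306, -0.008]
wrist_force: [-0.2, 0.9, 0.4]
finger_gap: 0.725
finger_force: 0.0
```

```bash
python3 - <<'E'
from rig import robot
import cv2
c=robot.camera('scene');cv2.imwrite('pics/s2.png',c['pixels'][...,::-1])
E
```

```text
(no output)
```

View pics/s2.png

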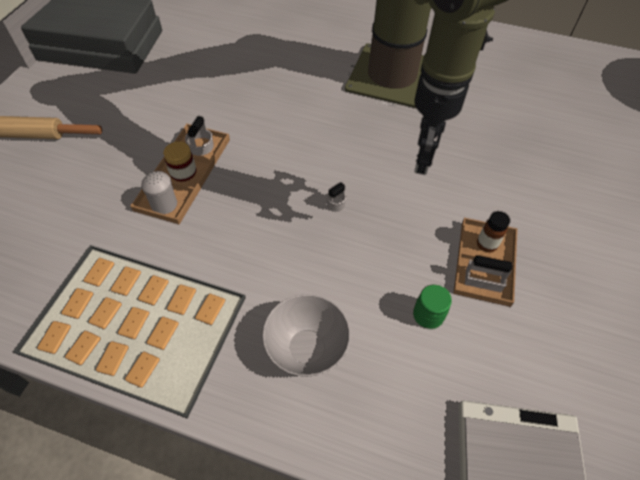

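All five items stand upright in their cells: tray3 around (180,172) and tray2 around (490,255). The small cutter (337,197) and the bowl (306,335) are where they were, and the arm is clear.

```bash
python3 -c "
from rig import robot
print(robot.close_job())"
```

```text
the job is handed in; nothing more can be done
None
```

Both kits are made up and the job is handed in at about 35 s of the 112 s allowed; the last picture showed all five items upright in their own cells and the small cutter and bowl unmoved, but no verdict was returned.

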